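Rock a tight core insert out of a mould plate

ROBOT

A 7-joint arm with a two-finger parallel gripper is mounted at the origin on the work surface. World frame = base frame: x ahead of the robot, y to its left, z up, the work surface at z = 0. Lengths are in m, angles in degrees, forces in N, time in s.
With the tool pointing down it reaches from about 0.35 to 0.9 m from the base axis. Payload 7.2 kg.
Tool frame: the origin (TCP) lies midway between the tips of the shut fingers; the grasp point (between the pads) lies grip_point_offset behind it (grip_point_offset is the distance from the TCP to the grasp point, in m); z points along the fingers, y is the line along which they close (so a half turn about z gives the same grasp; the last joint's range is limited). The gripper opens to 85 mm and grips with 20 to 120 N. Pads are 22 mm wide; open, the fingers measure 114 mm over their backs; the gripper's body (76 mm by 85 mm) begins 54 mm behind the grasp point. The pads swing forward as they close: fully open they stand 13 mm farther back than shut.
Start: joints at [-77.132, 23.554, -0.728, 91.456, 0.321, 64.991, -4.71], TCP at [0.18, 0.598, 0.231] pointing down, gripper open.
Joint ranges: [-169.25, 169.25], [-16.82, 113.86], [-84.01, 82.57], [7.8, 145.47], [-59.2, 239.2], [7.22, 106.19], [-163.78, 163.78]. Speed limits (degrees/s): [136.94, 136.94, 172.46, 172.46, 180, 180, 180].

INTERFACE

Orientations are given as [roll, pitch, yaw] about the fixed x, y, z axes, in that order (R = Rz(yaw) Ry(pitch) Rx(roll)).
In Python, from bench import get_obs, snapshot, close_job, search_frame, landmark_of, grip_point_offset gives the robot as it stands.
- The arm moves only by the tool apply_moves, never from a script. Its argument "rows" is a list of rows, each a list of 3 entries, a list of its own where there are three numbers: the shift along the tool's x, y, z each as a share of 0.1 m, from -1 to 1, then the turn, a rotation vector about the tool's x, y, z each as a share of 90 degrees, from -1 to 1, then the opening, from -1 (shut) to 1 (fully open). In form: [[[x, y, z], [rx, ry, rz], gripper], ...]. A call has 1 to 10 rows; each row is the pose to reach, as a shift and turn from the pose commanded when the call began, along the tool's axes at that moment; what a row does not reach only later rows make up. A row lasts 1/12 s, in which the tool goes at most 41.7 mm and 7.16 degrees, less where a joint would pass 70% of its speed; a pose out of reach is approached as far as the arm can. A call with a number of a shift or a turn outside -1 to 1 is refused whole. A call with a gripper value outside its range is refused whole. The fingers move at their own pace and stop on an object; "newtons" is the grip in N (left out, the last holds). Time passes only in rows, so rows that repeat a pose let the fingers close. It gives the time, the measured TCP pose, the force, the opening and the grip force at its end, in the units of the state.
- get_obs(): the state, without advancing time (a new reading comes with each control period).
- snapshot(name): name is "scene" or "top" or "wrist"; returns a dict with "color" (480x640x3 uint8, red, green, blue), "intrinsics" (3x3 intrinsics, pixels), "distortion" ([k1, k2, p1, p2, k3] as OpenCV has them; the pictures are not rectified), "rvec" (rotation vector, rad) and "tvec" (3), from world to camera coordinates, as OpenCV has them; the wrist camera has in their place "T_tool_cam" (4x4, takes a point from camera to tool coordinates, whose origin is the TCP and whose axes are the flange's). Camera axes: x right, y down, z forward; pixel columns grow to the right and rows downward; lengths in m; the calibration is good to about 2 mm. A picture is of the moment at which its call begins: read the wrist's pose just before it. There is no depth.
- close_job(): hands the job in; it is judged then, once.
Trained networks look in a picture, given as the dict that the camera call returned (one of the last four; its "shot" number tells which), for a name from the list of things; names that differ only in an ending like _2 or _b are one class to them, and where a whole thing is asked for, a point or a joint stands for the part that bears it (a point fixed in the world has none). Each returns a list of dicts, best first, with "score" (0 to 1); they miss things now and then, are a little off and sometimes report something else, mostly with a low value. They report only what shows in the picture. A call takes as long as a camera call. They do not tell look-alikes from the thing itself.
- search_frame(target, picture): "at" ([row, column] in pixels, amid what is visible of it).
- landmark_of(target, picture): "at" ([row, column] in pixels: a listed point, or the origin of a listed thing).
The state is a dict: "time": time; "joint_pos": joint angles; "joint_velocities": joint speeds; "joint_torque": joint torques, N m; "ee_pos": TCP position; "ee_rot": TCP orientation; "force": force on the tool from outside, world axes, zero at the start; "moment": the same for the moment, N m; "opening": finger opening in m; "grip_force": force on a finger pad.
Only numpy, scipy, OpenCV 4.12 (cv2) and the standard library are available. Lean on these libraries where they do the work, as an engineer would, in place of code of your own. Each camera call takes 0.05 s, during which the arm holds its last target. There are 200 camera calls.

TASK

Turn the yellow retainer tab off the copper core insert until it points at the red dot, and leave it there. Then grip the insert by its stub and rock it side to side, leaning it about 5 or 6 degrees along the plate's long side and at least twice each way while its foot is still in the pocket, easing it up until it frees instead of pulling it straight out. Finish holding it still and upright in the gripper just clear over its pocket, its underside 1 to 3 cm above the plate, and do not disturb the spray can, the spare block or the screwdriver.

Things in the scene. Friction and masses are not known exactly. Their poses are not given: they have to be found in the camera images.
- plate: Steel mould plate fixed to the bench, 240 (x) x 200 (y) x 60 mm high, an 18 mm high, 20 mm wide flange along both x ends. Origin: centre of the underside, on the bench; z up, yaw varies. Guide pillars 22 mm across stand 45 mm above its top at x = +-100, y = +-80 mm.
- pocket (a point): Centre of the pocket's mouth, level with the plate's top, at x 0, y -30 mm on the plate; axes as the plate's. Pocket 54 (x) x 42 (y) x 20 mm deep. A sprung bar in each x wall, 7 mm below the rim, presses the foot with about 32 N: a straight pull takes about 40 N, rocking half. The foot has 2 mm room each side in x, so it can lean about 10 degrees towards +-x; it leaves the bars after rising 13 mm.
- insert: Copper core insert, 0.3 to 0.55 kg: foot 50 (x) x 40 (y) x 20 mm high, in the pocket flush with the plate's top; above its centre a stub 16 (x) x 24 (y) mm, 36 mm tall, gripped across its 16 mm (fingers closing along the plate's x). Origin: centre of the foot's underside, 20 mm below the pocket's mouth at the start; axes as the plate's. Loose; held only by the sprung bars and the retainer tab.
- insert_top (a point): Centre of the stub's top face, 56 mm above the insert's origin.
- retainer (a joint): Angle (rad) of the yellow turn button on an upright axis at x 0, y +28 mm on the plate. 0: tab points at the red dot, clear of the insert; positive: turned clockwise from above, towards the insert. Starts at 0.8 to 1.4, tab over the foot's edge; clear below about 0.45. In the plate's frame the tab's yaw is -20 degrees minus this angle. Friction 0.06 N m, stays where left; range -0.6 to 1.7.
- retainer_grip (a point): Point on the retainer's axis, 20 mm above the plate's top, in the middle of its upright fin: 30 mm long (along the tab), 10 mm thick, from 7 to 33 mm above the plate's top. Grip it across its thickness. Its x axis points along the tab.
- retainer_tip (a point): End of the retainer's flat tab, 46 mm from its axis; the tab is 12 mm wide, 6 mm thick, 1 to 7 mm above the plate's top.
- mark (a point): Centre of the red dot (14 mm across) painted on the plate's top, 58 mm from the retainer's axis.
- spray_can: Bystander: blue can, 52 mm across, 150 mm tall, standing on the bench. Origin: centre of its underside.
- spare_block: Bystander: dark steel block 60 x 40 x 42 mm on the bench. Origin: centre of its underside.
- driver: Bystander: screwdriver lying on the bench beside the plate, about 200 mm long along its x. Origin: under its middle.
There are look-alikes about, which are no part of the job. Several things have the shape of the insert; the one meant has the colours described above.

How it is judged:
By the outcome, as a careful person would: the job done as asked, in the order asked, and still so for the second after the job is handed in, while the arm keeps its last pose, push and grip.
It also fails if it takes over 51 s, if anything falls off the work surface, if the arm or the gripper's body presses on something with over 40 N, if the wrist force passes 120 N, or if a joint passes its speed limit or range.

## Working session

There is one attempt and no reset: what is moved stays moved. The work goes in short steps, Python scripts to look and compute and a tool call to move; the robot and the scene stay as the last step left them, time stands still between calls to the robot, and variables do not carry over. Pictures are saved under pics/ and viewed, at most 10 in all, crops included, and the job is handed in when it is done.

Besides the shell and the picture viewer there is one more tool, called after "Call:" by a JSON object that holds its "fn" and its "kwargs". apply_moves: Moves the arm, as the interface text tells. Its arguments: {"type":"object","properties":{"rows":{"type":"array","items":{"type":"array"}},"newtons":{"type":"number"}},"required":["rows"]}

```bash
mkdir -p pics
cat > h.py <<'E'
import numpy as np, cv2
from scipy.spatial.transform import Rotation as R
from bench import *
def ray(p,rc,T=None):
    K=np.array(p["intrinsics"]);D=np.array(p["distortion"])
    u=cv2.undistortPoints(np.array([[[rc[1],rc[0]]]],float),K,D)[0,0]
    d=np.array([u[0],u[1],1.])
    if T is None:
        Rm=cv2.Rodrigues(np.array(p["rvec"],float))[0];t=np.array(p["tvec"],float).ravel()
        return -Rm.T@t,Rm.T@d/np.linalg.norm(d)
    return T[:3,3],T[:3,:3]@d/np.linalg.norm(d)
def camT(o,p):
    T=np.eye(4);T[:3,:3]=R.from_euler('xyz',o["ee_rot"],degrees=True).as_matrix();T[:3,3]=o["ee_pos"]
    return T@np.array(p["T_tool_cam"])
def atz(r,z): c,d=r; return c+d*(z-c[2])/d[2]
def tri(rs):
    A=sum(np.eye(3)-np.outer(d,d) for c,d in rs);b=sum((np.eye(3)-np.outer(d,d))@c for c,d in rs)
    return np.linalg.solve(A,b)
def save(p,n): cv2.imwrite(n,cv2.cvtColor(p["color"],cv2.COLOR_RGB2BGR))
E
python3 - <<'E'
from h import *
o=get_obs();print(o,grip_point_offset)
for n in["scene","top","wrist"]:
    p=snapshot(n);save(p,f"pics/{n}1.png")
    T=camT(o,p) if n=="wrist" else None
    for t in["plate","pocket","insert","insert_top","retainer_grip","retainer_tip","mark","spray_can","spare_block","driver"]:
        L=landmark_of(t,p)[:3]
        print(n,t,[(np.round(l["at"]).tolist(),round(l["score"],2),np.round(atz(ray(p,l["at"],T),{"insert_top":.096,"retainer_grip":.08,"retainer_tip":.064,"mark":.06,"pocket":.06,"insert":.04}.get(t,0)),3).tolist()) for l in L])
E
```

```text
{'time': 0.0, 'joint_pos': array([-77.13245074,  23.60221319,  -0.72713669,  91.50233966,
         0.32046797,  64.99145015,  -4.70939415]), 'joint_velocities': array([ 0.05240574,  0.00834844, -0.00536845, -0.00983299,  0.06585105,
        0.06555724,  0.03868497]), 'joint_torque': array([-3.44600885e-04, -6.00639653e+01,  6.81966953e-01, -2.99413991e+01,
        1.38005076e-02,  1.10455925e-02, -2.19319611e-05]), 'ee_pos': array([0.18029348, 0.59792082, 0.23044152]), 'ee_rot': array([-1.79906277e+02,  6.78963242e-03,  1.63225335e+02]), 'force': array([-0.62984786, -0.05159917,  0.83669345]), 'moment': array([-0.01662227,  0.01593081,  0.01412602]), 'grip_force': 0.0, 'opening': 0.08530766872248621} 0.0187
scene plate [([270.0, 312.0], 0.7, [0.54, 0.038, 0.0])]
scene pocket [([243.0, 301.0], 0.97, [0.526, 0.017, 0.06])]
scene insert [([337.0, 182.0], 0.97, [0.726, -0.201, 0.04]), ([296.0, 197.0], 0.8, [0.63, -0.182, 0.04]), ([378.0, 286.0], 0.61, [0.833, -0.057, 0.04])]
scene insert_top [([231.0, 299.0], 0.95, [0.541, 0.012, 0.096]), ([271.0, 192.0], 0.95, [0.635, -0.182, 0.096]), (
[... 833 characters left out ...]
, 303.0], 0.61, [0.552, 0.074, 0.08])]
top retainer_tip [([268.0, 324.0], 0.62, [0.549, 0.029, 0.064])]
top mark [([246.0, 322.0], 0.74, [0.596, 0.032, 0.06]), ([275.0, 331.0], 0.6, [0.535, 0.013, 0.06]), ([268.0, 309.0], 0.46, [0.549, 0.06, 0.06])]
top spray_can [([208.0, 262.0], 0.77, [0.69, 0.167, 0.0]), ([277.0, 328.0], 0.42, [0.531, 0.017, 0.0])]
top spare_block [([302.0, 389.0], 0.76, [0.474, -0.121, 0.0])]
top driver [([290.0, 231.0], 0.81, [0.505, 0.238, 0.0]), ([272.0, 317.0], 0.27, [0.543, 0.042, 0.0])]
wrist plate []
wrist pocket []
wrist insert []
wrist insert_top []
wrist retainer_grip []
wrist retainer_tip []
wrist mark []
wrist spray_can []
wrist spare_block []
wrist driver []
```

Run:
```python
import cv2,numpy as np
a=cv2.imread("pics/scene1.png");b=cv2.imread("pics/top1.png")
A=cv2.resize(a[170:400,150:450],(800,600),interpolation=cv2.INTER_CUBIC)[:, :]
B=cv2.resize(b[130:355,210:470],(692,600),interpolation=cv2.INTER_CUBIC)
cv2.imwrite("pics/a.png",A);cv2.imwrite("pics/b.png",B)
```

```text
(no output)
```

View pics/a.png

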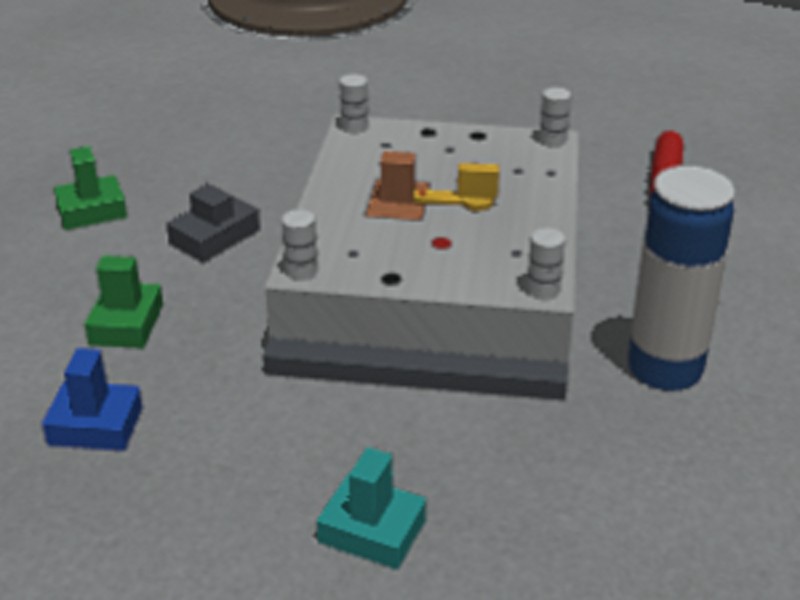

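View pics/b.png

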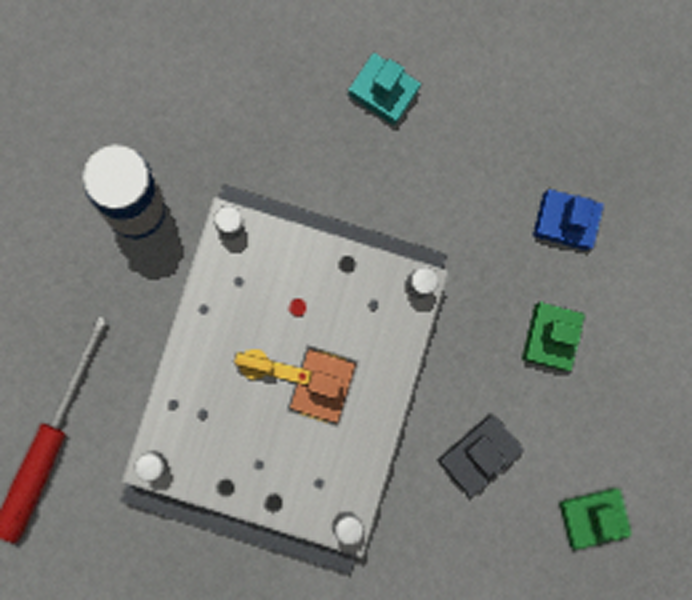

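The pictures show the copper insert on the plate, around (325,385) in the top crop. The tab points right onto its foot from an axis near (255,365), and the red dot is at (298,307). Plate yaw is about -16° and the retainer angle about 1.15 rad. Next I move over the plate.

Call:
{"fn": "apply_moves", "kwargs": {"rows": [[[-1,-0.85,-0.1],[0,0,0],1],[[-1,-0.85,-0.1],[0,0,0],1],[[-1,-0.85,-0.1],[0,0,0],1],[[-1,-0.85,-0.1],[0,0,0],1]]}}

```text
time: 1.98
ee_pos: [0.257, 0.4823, 0.242]
ee_rot: [-179.9, 0.2, 162.8]
force: [0.2, -1.3, 0.0]
opening: 0.0852
grip_force: 0.0
```

Call:
{"fn": "apply_moves", "kwargs": {"rows": [[[-1,-0.85,-0.1],[0,0,0],1],[[-1,-0.85,-0.1],[0,0,0],1],[[-1,-0.85,-0.1],[0,0,0],1],[[-1,-0.85,-0.1],[0,0,0],1]]}}

```text
time: 2.32
ee_pos: [0.3274, 0.3718, 0.2522]
ee_rot: [-180.0, 0.2, 162.8]
force: [0.3, -0.6, -0.3]
opening: 0.0852
grip_force: 0.0
```

Call:
{"fn": "apply_moves", "kwargs": {"rows": [[[-1,-0.85,-0.1],[0,0,0],1],[[-1,-0.85,-0.1],[0,0,0],1],[[-1,-0.85,-0.1],[0,0,0],1],[[-1,-0.85,-0.1],[0,0,0],1]]}}

```text
time: 2.65
ee_pos: [0.3981, 0.2615, 0.2623]
ee_rot: [-180.0, 0.2, 162.7]
force: [1.5, -0.4, 0.4]
opening: 0.0851
grip_force: 0.0
```

Call:
{"fn": "apply_moves", "kwargs": {"rows": [[[-1,-0.85,-0.1],[0,0,0],1],[[-1,-0.85,-0.1],[0,0,0],1],[[-1,-0.85,-0.1],[0,0,0],1],[[-1,-0.85,-0.1],[0,0,0],1]]}}

```text
time: 2.98
ee_pos: [0.4688, 0.151, 0.2724]
ee_rot: [-180.0, 0.2, 162.7]
force: [0.3, -1.0, -0.7]
opening: 0.0852
grip_force: 0.0
```

Call:
{"fn": "apply_moves", "kwargs": {"rows": [[[-1,-0.85,-0.1],[0,0,0.78],1],[[-1,-0.85,-0.1],[0,0,0.78],1],[[-1,-0.85,-0.1],[0,0,0.78],1],[[-1,-0.85,-0.1],[0,0,0.78],1],[[-1,-0.85,-0.1],[0,0,0.78],1],[[-1,-0.85,-0.1],[0,0,0.78],1],[[-1,-0.85,-0.1],[0,0,0.78],1],[[-1,-0.85,-0.1],[0,0,0.78],1],[[-1,-0.85,-0.1],[0,0,0.78],1],[[-1,-0.85,-0.1],[0,0,0.78],1]]}}

```text
time: 3.82
ee_pos: [0.5366, 0.0478, 0.2813]
ee_rot: [180.0, -0.0, 92.6]
force: [-0.2, 0.2, -0.5]
opening: 0.0854
grip_force: 0.0
```

```bash
cat > look.py <<'E'
from h import *
import sys,json
o=get_obs();p=snapshot("wrist");n=sys.argv[1];save(p,f"pics/{n}.png")
T=camT(o,p);print("ee",o["ee_pos"].round(4),o["ee_rot"].round(2),o["time"]);print("cam",T[:3,3].round(3),np.round(p["T_tool_cam"],3).tolist())
H={"insert_top":.096,"retainer_grip":.08,"retainer_tip":.064,"mark":.06,"pocket":.06,"insert":.04}
out={}
for t in["plate","pocket","insert","insert_top","retainer_grip","retainer_tip","mark","spare_block","spray_can"]:
    L=landmark_of(t,p)[:3]
    out[t]=[(l["score"],[x.tolist() for x in ray(p,l["at"],T)]) for l in L]
    print(t,[(np.round(l["at"]).tolist(),round(l["score"],2),np.round(atz(ray(p,l["at"],T),H.get(t,0)),4).tolist()) for l in L])
json.dump(out,open(n+".json","w"))
E
python3 look.py w1
```

```text
ee [0.5366 0.0478 0.2813] [179.99  -0.    92.65] 3.8167
cam [0.533 0.121 0.424] [[0.001, -0.958, -0.287, 0.073], [1.0, 0.0, 0.0, -0.0], [-0.0, -0.287, 0.958, -0.142], [0.0, 0.0, 0.0, 1.0]]
plate [([198.0, 334.0], 0.66, [0.5414, 0.0409, 0.0])]
pocket [([244.0, 328.0], 0.59, [0.5373, 0.0101, 0.06])]
insert [([406.0, 226.0], 0.93, [0.4339, -0.1867, 0.04]), ([401.0, 430.0], 0.91, [0.6572, -0.1704, 0.04]), ([283.0, 554.0], 0.82, [0.7671, -0.0269, 0.04])]
insert_top [([423.0, 353.0], 0.91, [0.5692, -0.1556, 0.096]), ([309.0, 583.0], 0.84, [0.7655, -0.0289, 0.096]), ([435.0, 215.0], 0.84, [0.4361, -0.1774, 0.096])]
retainer_grip [([185.0, 351.0], 0.64, [0.5537, 0.0668, 0.08])]
retainer_tip [([228.0, 332.0], 0.9, [0.5399, 0.0263, 0.064]), ([246.0, 325.0], 0.67, [0.5349, 0.0087, 0.064])]
mark [([224.0, 399.0], 0.94, [0.5998, 0.0312, 0.06]), ([244.0, 327.0], 0.5, [0.5363, 0.0097, 0.06])]
spare_block [([337.0, 270.0], 0.68, [0.4778, -0.1213, 0.0]), ([229.0, 333.0], 0.46, [0.5427, 0.0079, 0.0]), ([76.0, 491.0], 0.3, [0.6871, 0.1675, 0.0])]
spray_can [([74.0, 487.0], 0.95, [0.6826, 0.1689, 0.0])]
```

View pics/w1.png

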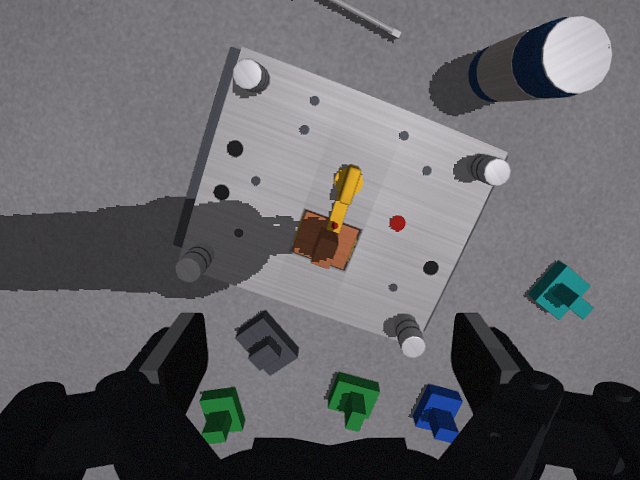

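The wrist view shows the plate with the tab at (335,220) over the copper foot at (328,240) and the red dot at (398,223). The way down is clear. I'll fit the plate pose from the colours in all views.

```bash
cat > fit.py <<'E'
from h import *
from scipy.optimize import least_squares
def blobs(p,f,amin=8):
    h=cv2.cvtColor(p["color"],cv2.COLOR_RGB2HSV).astype(int);m=f(h[...,0],h[...,1],h[...,2]).astype(np.uint8)
    n,l,s,c=cv2.connectedComponentsWithStats(m);return [(s[i,4],c[i][::-1]) for i in range(1,n) if s[i,4]>=amin]
o=get_obs();P={n:snapshot(n) for n in["wrist","top","scene"]};T={"wrist":camT(o,P["wrist"])}
dot=[]
for n,p in P.items():
    b=[(a,c,atz(ray(p,c,T.get(n)),.06)) for a,c in blobs(p,lambda H,S,V:((H<5)|(H>175))&(S>180)&(V>80))]
    b=[x for x in b if np.hypot(*(x[2][:2]-[.598,.032]))<.02]
    for x in b: print(n,"dot",x[0],x[1].round(1),x[2].round(4)); dot.append(ray(p,x[1],T.get(n)))
    y=[(a,c,atz(ray(p,c,T.get(n)),.08).round(4)) for a,c in blobs(p,lambda H,S,V:(H>18)&(H<32)&(S>150)&(V>60),15)]
    print(n,"yel",[(a,c.round(1),q) for a,c,q in y])
    g=cv2.cvtColor(p["color"],cv2.COLOR_RGB2HSV).astype(int);m=((g[...,0]>5)&(g[...,0]<16)&(g[...,1]>90)).astype(np.uint8)
    k=cv2.findContours(m,0,1)[0];k=max(k,key=cv2.contourArea);r=cv2.minAreaRect(k);print(n,"cop",[atz(ray(p,q[::-1],T.get(n)),.06)[:2].round(4).tolist() for q in cv2.boxPoints(r)])
print("dot tri",tri(dot).round(4))
p=P["wrist"];g=cv2.cvtColor(p["color"],cv2.COLOR_RGB2GRAY)
c=cv2.HoughCircles(cv2.GaussianBlur(g,(3,3),0),cv2.HOUGH_GRADIENT,1,40,param1=120,param2=12,minRadius=10,maxRadius=17)
for u,v,r in c[0]:
    q=atz(ray(p,(v,u),T["wrist"]),.105)
    if q[0]<.7 and q[1]>-.1:print("pil",u,v,r,q.round(4))
E
python3 fit.py
```

```text
wrist dot 171 [222.6 397.2] [0.5977 0.0322 0.06  ]
wrist yel [(np.int32(1162), array([192.8, 344.6]), array([0.5485, 0.0598, 0.08  ])), (np.int32(23), array([226.2, 298.7]), array([0.5119, 0.0295, 0.08  ]))]
wrist cop [[0.5028, -0.0019], [0.5165, 0.0406], [0.5642, 0.0251], [0.5519, -0.0184]]
top yel [(np.int32(1179), array([39.9,  6.2]), array([1.0707, 0.7486, 0.08  ])), (np.int32(1532), array([ 45.7, 607.4]), array([ 1.0596, -0.6385,  0.08  ])), (np.int32(177), array([194.7, 611. ]), array([ 0.7051, -0.6108,  0.08  ])), (np.int32(177), array([206.6, 621.4]), array([ 0.6782, -0.6329,  0.08  ])), (np.int32(182), array([222.1, 624.3]), array([ 0.6434, -0.6367,  0.08  ])), (np.int32(136), array([234.4, 631.8]), array([ 0.6161, -0.6519,  0.08  ]))]
top cop [[0.1302, -0.1111], [0.1302, -0.1111], [0.1302, -0.1111], [0.1302, -0.1111]]
scene dot 11 [262.6 315. ] [0.598  0.0311 0.06  ]
scene yel [(np.int32(301), array([241.7, 324.6]), array([0.5619, 0.0567, 0.08  ]))]
scene cop [[0.5536, -0.0145], [0.4617, 0.0096], [0.4849, 0.0479], [0.5737, 0.0208]]
dot tri [0.5976 0.0317 0.0595]
pil 247.5 71.5 14.1 [0.4726 0.1484 0.105 ]
pil 497.5 171.5 13.0 [0.6628 0.0876 0.105 ]
pil 392.5 326.5 10.35 [ 0.5949 -0.0466  0.105 ]
pil 266.5 356.5 16.4 [ 0.4893 -0.0814  0.105 ]
pil 344.5 178.5 11.8 [0.5466 0.0751 0.105 ]
pil 193.5 260.5 15.2 [0.4296 0.0032 0.105 ]
```

Call:
{"fn": "apply_moves", "kwargs": {"rows": [[[0.195,0.163,1],[0,0,0.207],1],[[0.195,0.163,1],[0,0,0.207],1],[[0.195,0.163,1],[0,0,0.207],1],[[0.195,0.163,1],[0,0,0.207],1],[[0.195,0.163,1],[0,0,0.207],1]]}}

```text
time: 4.88
ee_pos: [0.5513, 0.0673, 0.1809]
ee_rot: [-179.9, 0.1, 74.6]
force: [0.4, -0.2, 0.5]
opening: 0.0851
grip_force: 0.0
```

```bash
python3 look.py w2
python3 - <<'E'
from h import *
import json
a=json.load(open("w1.json"));b=json.load(open("w2.json"))
for t in["pocket","retainer_grip","retainer_tip","mark"]:
    if a[t] and b[t]: print(t,tri([tuple(map(np.array,x[t][0][1])) for x in(a,b)]).round(4))
E
```

```text
ee [0.5513 0.0673 0.1809] [-1.7991e+02  1.1000e-01  7.4570e+01] 4.8833
cam [0.571 0.138 0.323] [[0.001, -0.958, -0.287, 0.073], [1.0, 0.0, 0.001, -0.0], [-0.0, -0.287, 0.958, -0.142], [0.0, 0.0, 0.0, 1.0]]
plate [([245.0, 330.0], 0.58, [0.5447, 0.0417, 0.0])]
pocket []
insert [([265.0, 631.0], 0.92, [0.7627, -0.0225, 0.04]), ([297.0, 327.0], 0.86, [0.5349, 0.0158, 0.04]), ([449.0, 421.0], 0.58, [0.5743, -0.1424, 0.04])]
insert_top []
retainer_grip [([342.0, 327.0], 0.65, [0.5314, 0.0022, 0.08]), ([238.0, 331.0], 0.64, [0.5528, 0.0698, 0.08])]
retainer_tip [([299.0, 331.0], 0.6, [0.5403, 0.0242, 0.064])]
mark []
spare_block [([422.0, 306.0], 0.83, [0.4768, -0.1204, 0.0])]
spray_can [([32.0, 473.0], 0.63, [0.6857, 0.1686, 0.0]), ([242.0, 331.0], 0.37, [0.5459, 0.044, 0.0])]
retainer_grip [0.5501 0.0869 0.2254]
retainer_tip [0.5404 0.0273 0.0697]
```

View pics/w2.png

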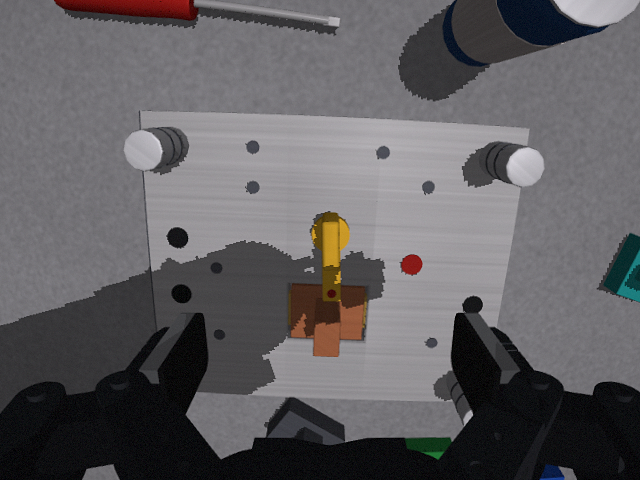

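The tab is aligned with the tool's x axis and the fin lies between the open fingers. I'll descend and grip the fin.

Call:
{"fn": "apply_moves", "kwargs": {"rows": [[[0.01,0.005,0.95],[0,0,0],1],[[0.01,0.005,0.95],[0,0,0],1],[[0.01,0.005,0.95],[0,0,0],1],[[0.01,0.005,0.95],[0,0,0],1]]}}

```text
time: 5.72
ee_pos: [0.5501, 0.068, 0.0835]
ee_rot: [-179.7, 0.2, 74.4]
force: [-0.3, 0.1, 0.5]
opening: 0.0854
grip_force: 0.0
```

Call:
{"fn": "apply_moves", "kwargs": {"rows": [[[0,0,0.15],[0,0,0],1],[[0,0,0.15],[0,0,0],-1],[[0,0,0.15],[0,0,0],-1],[[0,0,0.15],[0,0,0],-1],[[0,0,0.15],[0,0,0],-1],[[0,0,0.15],[0,0,0],-1],[[0,0,0.15],[0,0,0],-1],[[0,0,0.15],[0,0,0],-1],[[0,0,0.15],[0,0,0],-1],[[0,0,0.15],[0,0,0],-1]], "newtons": 30}}

```text
time: 6.55
ee_pos: [0.5524, 0.0686, 0.0721]
ee_rot: [-180.0, -0.0, 74.4]
force: [-2.8, 0.5, 6.8]
opening: 0.0092
grip_force: 33.5
```

Call:
{"fn": "apply_moves", "kwargs": {"rows": [[[0,0,-0.02],[0,0,-0.07],-1],[[0,0,-0.02],[0,0,-0.14],-1],[[0,0,-0.02],[0,0,-0.2],-1],[[0,0,-0.02],[0,0,-0.26],-1],[[0,0,-0.02],[0,0,-0.32],-1],[[0,0,-0.02],[0,0,-0.38],-1],[[0,0,-0.02],[0,0,-0.38],-1]]}}

```text
time: 7.13
ee_pos: [0.5518, 0.0684, 0.0723]
ee_rot: [-179.9, -0.0, 108.8]
force: [2.1, 1.6, -13.9]
opening: 0.0092
grip_force: 32.0
```

Call:
{"fn": "apply_moves", "kwargs": {"rows": [[[0,0,0],[0,0,-0.07],-1],[[0,0,0],[0,0,-0.14],-1],[[0,0,0],[0,0,-0.2],-1],[[0,0,0],[0,0,-0.26],-1],[[0,0,0],[0,0,-0.32],-1],[[0,0,0],[0,0,-0.376],-1],[[0,0,0],[0,0,-0.376],-1],[[0,0,0],[0,0,-0.376],-1]]}}

```text
time: 7.8
ee_pos: [0.5515, 0.0682, 0.0723]
ee_rot: [-179.9, -0.1, 142.2]
force: [0.3, 1.2, -14.8]
opening: 0.0095
grip_force: 31.8
```

```bash
python3 look.py w3
```

```text
ee [0.5515 0.0682 0.0723] [-1.7991e+02 -9.0000e-02  1.4216e+02] 7.8
cam [0.494 0.113 0.215] [[0.001, -0.958, -0.287, 0.073], [1.0, 0.001, -0.0, 0.0], [0.0, -0.287, 0.958, -0.142], [0.0, 0.0, 0.0, 1.0]]
plate [([277.0, 282.0], 0.92, [0.5446, 0.0415, 0.0])]
pocket []
insert [([326.0, 210.0], 0.83, [0.5335, 0.0123, 0.04]), ([332.0, 601.0], 0.29, [0.6521, 0.1574, 0.04])]
insert_top []
retainer_grip [([333.0, 330.0], 0.68, [0.5525, 0.0682, 0.08]), ([278.0, 282.0], 0.17, [0.5259, 0.0679, 0.08])]
retainer_tip [([407.0, 327.0], 0.83, [0.5873, 0.0396, 0.064])]
mark [([422.0, 327.0], 0.73, [0.5962, 0.0328, 0.06])]
spare_block [([420.0, 330.0], 0.68, [0.636, 0.0036, 0.0]), ([342.0, 14.0], 0.6, [0.4763, -0.12, 0.0])]
spray_can [([329.0, 600.0], 0.76, [0.6859, 0.1681, 0.0]), ([328.0, 213.0], 0.21, [0.5446, -0.0099, 0.0])]
```

View pics/w3.png

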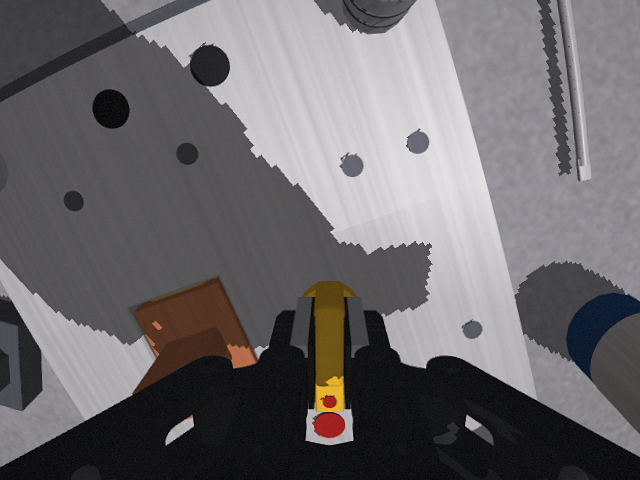

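The tab points straight at the dot, with the tip at (329,401) and the dot at (329,425). I'll open only a little, because the stub is close by, then rise.

Call:
{"fn": "apply_moves", "kwargs": {"rows": [[[0,0,0.02],[0,0,0],-1],[[0,0,0.02],[0,0,0],-0.5],[[0,0,0.02],[0,0,0],-0.5],[[0,0,0.02],[0,0,0],-0.5],[[0,0,0.0],[0,0,0],-0.5],[[0,0,-0.3],[0,0,0],-0.5],[[0,0,-0.7],[0,0,0],-0.5],[[0,0,-1],[0,0,0],-0.5],[[0,0,-1],[0,0,0],1]]}}

```text
time: 9.05
ee_pos: [0.5566, 0.0687, 0.1805]
ee_rot: [179.5, 0.4, 142.4]
force: [2.2, -0.3, 0.7]
opening: 0.0321
grip_force: 0.0
```

Call:
{"fn": "apply_moves", "kwargs": {"rows": [[[0,0,-0.1],[0,0,0.777],1],[[0,0,-0.1],[0,0,0.777],1],[[0,0,-0.1],[0,0,0.777],1],[[0,0,-0.1],[0,0,0.777],1],[[0,0,-0.1],[0,0,0.777],1],[[0,0,-0.1],[0,0,0.777],1],[[0,0,-0.1],[0,0,0.777],1],[[0,0,-0.1],[0,0,0.777],1],[[0,0,-0.1],[0,0,0.777],1],[[0,0,-0.1],[0,0,0.777],1]]}}

```text
time: 9.88
ee_pos: [0.5531, 0.0685, 0.1841]
ee_rot: [179.9, -0.1, 72.1]
force: [0.6, 0.7, 0.7]
opening: 0.0851
grip_force: 0.0
```

```bash
python3 look.py w4
```

```text
ee [0.5531 0.0685 0.1841] [ 1.7991e+02 -7.0000e-02  7.2130e+01] 9.8833
cam [0.575 0.138 0.327] [[0.001, -0.958, -0.287, 0.073], [1.0, 0.0, 0.001, -0.0], [-0.0, -0.287, 0.958, -0.142], [0.0, 0.0, 0.0, 1.0]]
plate [([247.0, 326.0], 0.69, [0.5424, 0.0414, 0.0]), ([27.0, 461.0], 0.68, [0.6865, 0.1701, 0.0]), ([18.0, 190.0], 0.5, [0.5018, 0.2364, 0.0])]
pocket []
insert [([449.0, 429.0], 0.92, [0.5742, -0.1467, 0.04]), ([255.0, 628.0], 0.8, [0.7617, -0.0227, 0.04]), ([303.0, 328.0], 0.63, [0.5338, 0.0117, 0.04])]
insert_top [([474.0, 559.0], 0.54, [0.6618, -0.1514, 0.096])]
retainer_grip [([239.0, 330.0], 0.64, [0.5538, 0.0693, 0.08])]
retainer_tip [([256.0, 393.0], 0.94, [0.5883, 0.0411, 0.064]), ([250.0, 330.0], 0.23, [0.5503, 0.0582, 0.064])]
mark [([260.0, 410.0], 0.61, [0.5984, 0.0335, 0.06])]
spare_block [([427.0, 314.0], 0.64, [0.4759, -0.1247, 0.0])]
spray_can [([25.0, 463.0], 0.88, [0.688, 0.1711, 0.0])]
```

View pics/w4.png

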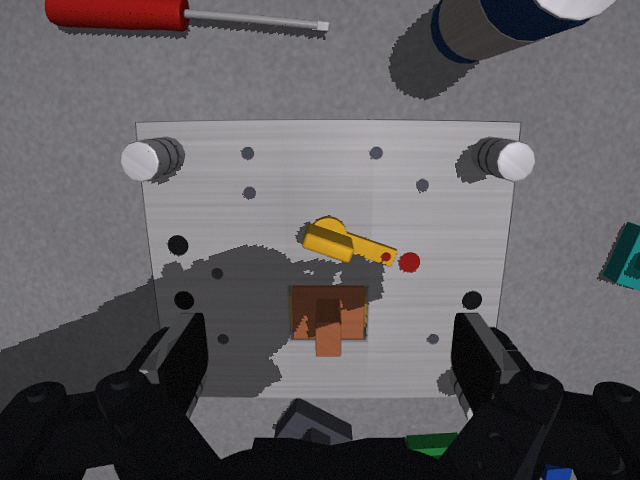

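The tab points at the dot: tip (256,393), dot (260,410). The plate edges are square to the tool. The stub's top is at about (344,328).

Run:
```python
from h import *
o=get_obs();p=snapshot("wrist");T=camT(o,p)
for rc in[(332,316),(332,341),(356,316.5),(356,341),(344,328.5)]: print(rc,atz(ray(p,rc,T),.096).round(4))
for rc in[(286,291),(286,365),(340,290),(340,367)]: print(rc,atz(ray(p,rc,T),.06).round(4))
g=p["color"]
m=R.from_euler('xyz',o["ee_rot"],degrees=True).as_matrix();print("tool d to pocket",(m.T@(np.array([.5341,.0122,.067])-o["ee_pos"])).round(4))
```

```text
(332, 316) [0.5289 0.0202 0.096 ]
(332, 341) [0.5434 0.0157 0.096 ]
(356, 316.5) [0.524  0.0042 0.096 ]
(356, 341) [ 5.385e-01 -4.000e-04  9.600e-02]
(344, 328.5) [0.5337 0.0101 0.096 ]
(286, 291) [0.5165 0.04   0.06  ]
(286, 365) [0.5642 0.025  0.06  ]
(340, 290) [0.5023 0.0011 0.06  ]
(340, 367) [ 0.5543 -0.0152  0.06  ]
tool d to pocket [-0.059  -0.0007  0.1163]
```

Call:
{"fn": "apply_moves", "kwargs": {"rows": [[[-0.4,-0.005,0],[0,0,0],1],[[-0.59,-0.005,0.2],[0,0,0],1],[[-0.59,-0.005,0.5],[0,0,0],1],[[-0.59,-0.005,0.9],[0,0,0],1],[[-0.59,-0.005,0.9],[0,0,0],1],[[-0.59,-0.005,0.9],[0,0,0],1]]}}

```text
time: 10.93
ee_pos: [0.5329, 0.0119, 0.0923]
ee_rot: [-179.8, 0.1, 72.5]
force: [0.5, -0.0, 0.7]
opening: 0.0852
grip_force: 0.0
```

Call:
{"fn": "apply_moves", "kwargs": {"rows": [[[0,0,0.2],[0,0,0],1],[[0,0,0.25],[0,0,0],-1],[[0,0,0.25],[0,0,0],-1],[[0,0,0.25],[0,0,0],-1],[[0,0,0.25],[0,0,0],-1],[[0,0,0.25],[0,0,0],-1],[[0,0,0.25],[0,0,0],-1],[[0,0,0.25],[0,0,0],-1],[[0,0,0.25],[0,0,0],-1],[[0,0,0.25],[0,0,0],-1]], "newtons": 90}}

```text
time: 11.77
ee_pos: [0.5347, 0.0124, 0.0695]
ee_rot: [180.0, -0.1, 72.5]
force: [-3.2, 0.3, 8.1]
opening: 0.0142
grip_force: 88.5
```

Run:
```python
from h import *
o=get_obs();print(o["ee_pos"].round(4),o["ee_rot"].round(2),o["force"].round(1),o["moment"].round(2),o["opening"],o["grip_force"])
```

```text
[0.5347 0.0124 0.0695] [ 1.7996e+02 -7.0000e-02  7.2480e+01] [-3.2  0.3  8.1] [ 0.1   0.49 -0.11] 0.014218220156029282 88.48680853843689
```

The stub is gripped. First lean is towards plate +x, pivoting about mid-foot.

Call:
{"fn": "apply_moves", "kwargs": {"rows": [[[0,0.007,-0.02],[0.022,0,0],-1],[[0,0.013,-0.04],[0.045,0,0],-1],[[0,0.02,-0.06],[0.067,0,0],-1],[[0,0.02,-0.06],[0.067,0,0],-1],[[0,0.02,-0.06],[0.067,0,0],-1],[[0,0.02,-0.06],[0.067,0,0],-1]]}}

```text
time: 12.27
ee_pos: [0.5355, 0.012, 0.0724]
ee_rot: [-173.9, 0.1, 72.5]
force: [6.5, 0.4, -29.3]
opening: 0.0145
grip_force: 89.7
```

```bash
cat > st.py <<'E'
from h import *
o=get_obs();m=R.from_euler('xyz',o["ee_rot"],degrees=True).as_matrix();a=np.radians(-17.6)
px=np.array([np.cos(a),np.sin(a),0]);py=np.array([-np.sin(a),np.cos(a),0]);u=-m[:,2]
print("t",o["time"],"lean x",np.degrees(np.arcsin(u@px)).round(2),"y",np.degrees(np.arcsin(u@py)).round(2),"F",o["force"].round(1),"M",o["moment"].round(2),"open",round(o["opening"],4))
d=o["ee_pos"]-[.5347,.0124,.0695];print("TCP dx,dy,dz plate",(d@px*1e3).round(1),(d@py*1e3).round(1),(d[2]*1e3).round(1), "grip",o["grip_force"])
q=o["ee_pos"]+m[:,2]*.0295; q0=np.array([.5347,.0124,.04]);print("foot bottom",((q-q0)@px*1e3).round(1),((q-q0)@py*1e3).round(1),((q-q0)[2]*1e3).round(1))
E
python3 st.py
```

```text
t 12.2667 lean x 6.08 y 0.07 F [  6.5   0.4 -29.3] M [ 0.16 -2.19 -0.03] open 0.0145
TCP dx,dy,dz plate 0.9 -0.2 2.9 grip 89.73760843276978
foot bottom -2.2 -0.2 3.1
```

Call:
{"fn": "apply_moves", "kwargs": {"rows": [[[0,-0.008,0],[-0.026,0,0],-1],[[0,-0.016,0],[-0.052,0,0],-1],[[0,-0.024,0],[-0.078,0,0],-1],[[0,-0.032,0],[-0.104,0,0],-1],[[0,-0.04,-0.005],[-0.131,0,0],-1],[[0,-0.04,-0.01],[-0.131,0,0],-1],[[0,-0.04,-0.01],[-0.131,0,0],-1],[[0,-0.04,-0.01],[-0.131,0,0],-1]]}}

```text
time: 12.93
ee_pos: [0.5325, 0.013, 0.0766]
ee_rot: [174.3, -0.0, 72.5]
force: [-5.4, 2.1, 7.9]
opening: 0.014
grip_force: 95.1
```

```bash
python3 st.py
```

```text
t 12.9333 lean x -5.72 y -0.06 F [-5.4  2.1  7.9] M [ 0.01  0.51 -0.02] open 0.014
TCP dx,dy,dz plate -2.3 -0.1 7.1 grip 95.12939214706421
foot bottom 0.7 -0.1 7.2
```

Call:
{"fn": "apply_moves", "kwargs": {"rows": [[[0,0.008,0.005],[0.026,0,0],-1],[[0,0.016,0.005],[0.052,0,0],-1],[[0,0.024,0.005],[0.078,0,0],-1],[[0,0.032,0.005],[0.104,0,0],-1],[[0,0.04,0.005],[0.126,0,0],-1],[[0,0.04,0.005],[0.126,0,0],-1],[[0,0.04,0.005],[0.126,0,0],-1],[[0,0.04,0.005],[0.126,0,0],-1]]}}

```text
time: 13.6
ee_pos: [0.5367, 0.0115, 0.0759]
ee_rot: [-174.4, -0.0, 72.5]
force: [-0.4, 1.1, 2.7]
opening: 0.0144
grip_force: 94.2
```

```bash
python3 st.py
```

```text
t 13.6 lean x 5.57 y -0.02 F [-0.4  1.1  2.7] M [ 0.43  0.49 -0.04] open 0.0144
TCP dx,dy,dz plate 2.1 -0.2 6.4 grip 94.19293999671936
foot bottom -0.7 -0.2 6.5
```

Call:
{"fn": "apply_moves", "kwargs": {"rows": [[[0,-0.008,0],[-0.026,0,0],-1],[[0,-0.016,0],[-0.052,0,0],-1],[[0,-0.024,0],[-0.078,0,0],-1],[[0,-0.032,0],[-0.104,0,0],-1],[[0,-0.04,0],[-0.125,0,0],-1],[[0,-0.04,-0.005],[-0.125,0,0],-1],[[0,-0.04,-0.005],[-0.125,0,0],-1],[[0,-0.04,-0.005],[-0.125,0,0],-1]]}}

```text
time: 14.27
ee_pos: [0.5323, 0.0129, 0.0762]
ee_rot: [174.4, 0.0, 72.5]
force: [0.0, 1.5, -5.5]
opening: 0.0143
grip_force: 93.2
```

```bash
python3 st.py
```

```text
t 14.2667 lean x -5.57 y 0.0 F [ 0.   1.5 -5.5] M [ 0.41  0.36 -0.06] open 0.0143
TCP dx,dy,dz plate -2.4 -0.3 6.7 grip 93.1745195388794
foot bottom 0.4 -0.3 6.9
```

Two leans each way are done. I'll add a third pair while easing up, then bring it upright.

Call:
{"fn": "apply_moves", "kwargs": {"rows": [[[0,0.008,0],[0.026,0,0],-1],[[0,0.016,-0.005],[0.052,0,0],-1],[[0,0.024,-0.01],[0.078,0,0],-1],[[0,0.032,-0.015],[0.104,0,0],-1],[[0,0.04,-0.02],[0.125,0,0],-1],[[0,0.04,-0.02],[0.125,0,0],-1],[[0,0.04,-0.02],[0.125,0,0],-1],[[0,0.04,-0.02],[0.125,0,0],-1]]}}

```text
time: 14.93
ee_pos: [0.5367, 0.0114, 0.0791]
ee_rot: [-174.5, -0.0, 72.5]
force: [1.8, 0.1, 0.2]
opening: 0.0143
grip_force: 94.0
```

```bash
python3 st.py
```

```text
t 14.9333 lean x 5.51 y -0.01 F [1.8 0.1 0.2] M [ 0.33  0.31 -0.09] open 0.0143
TCP dx,dy,dz plate 2.2 -0.4 9.6 grip 94.04378414154053
foot bottom -0.6 -0.3 9.7
```

Call:
{"fn": "apply_moves", "kwargs": {"rows": [[[0,-0.008,0],[-0.026,0,0],-1],[[0,-0.016,-0.003],[-0.052,0,0],-1],[[0,-0.024,-0.006],[-0.078,0,0],-1],[[0,-0.032,-0.01],[-0.104,0,0],-1],[[0,-0.04,-0.015],[-0.125,0,0],-1],[[0,-0.04,-0.015],[-0.125,0,0],-1],[[0,-0.04,-0.015],[-0.125,0,0],-1],[[0,-0.04,-0.015],[-0.125,0,0],-1]]}}

```text
time: 15.6
ee_pos: [0.5323, 0.0128, 0.0813]
ee_rot: [174.3, -0.0, 72.5]
force: [-5.9, 0.4, 9.1]
opening: 0.0143
grip_force: 95.4
```

```bash
python3 st.py
```

```text
t 15.6 lean x -5.66 y -0.04 F [-5.9  0.4  9.1] M [-0.03  0.73 -0.02] open 0.0143
TCP dx,dy,dz plate -2.4 -0.3 11.8 grip 95.36393165588379
foot bottom 0.5 -0.3 12.0
```

Call:
{"fn": "apply_moves", "kwargs": {"rows": [[[0,0.007,-0.01],[0.021,0,0],-1],[[0,0.014,-0.02],[0.042,0,0],-1],[[0,0.02,-0.03],[0.063,0,0],-1],[[0,0.02,-0.05],[0.063,0,0],-1],[[0,0.02,-0.05],[0.063,0,0],-1]]}}

```text
time: 16.02
ee_pos: [0.5343, 0.0118, 0.0858]
ee_rot: [179.9, 0.0, 72.5]
force: [0.5, 0.3, -3.7]
opening: 0.0143
grip_force: 93.5
```

```bash
python3 st.py
```

```text
t 16.0167 lean x -0.05 y 0.02 F [ 0.5  0.3 -3.7] M [0.01 0.02 0.05] open 0.0143
TCP dx,dy,dz plate -0.2 -0.7 16.3 grip 93.46721291542053
foot bottom -0.2 -0.7 16.3
```

Call:
{"fn": "apply_moves", "kwargs": {"rows": [[[0,0,-0.04],[0,0,0],-1],[[0,0,-0.08],[0,0,0],-1],[[0,0,-0.12],[0,0,0],-1],[[0,0,-0.16],[0,0,0],-1],[[0,0,-0.2],[0,0,0],-1],[[0,0,-0.23],[0,0,0],-1],[[0,0,-0.23],[0,0,0],-1],[[0,0,-0.23],[0,0,0],-1]]}}

```text
time: 16.68
ee_pos: [0.5341, 0.0124, 0.1092]
ee_rot: [180.0, -0.0, 72.5]
force: [-0.2, 0.2, -3.7]
opening: 0.0142
grip_force: 93.5
```

```bash
python3 st.py; python3 look.py w5 | grep -E "ee|insert|tip|mark|spray|spare"
python3 - <<'E'
from h import *
a=snapshot("scene");print([(np.round(l["at"]),l["score"]) for l in landmark_of("insert_top",a)[:4]])
A=cv2.resize(a["color"][190:320,230:390],(739,600),interpolation=cv2.INTER_CUBIC)
cv2.imwrite("pics/s2.png",A[...,::-1])
E
```

```text
t 16.6833 lean x -0.03 y -0.02 F [-0.2  0.2 -3.7] M [0.02 0.04 0.03] open 0.0142
TCP dx,dy,dz plate -0.6 -0.2 39.7 grip 93.46651554107666
foot bottom -0.6 -0.2 39.7
ee [0.5341 0.0124 0.1092] [ 1.7997e+02 -2.0000e-02  7.2510e+01] 16.6833
insert [([288.0, 330.0], 0.66, [0.5293, -0.0031, 0.04]), ([436.0, 584.0], 0.65, [0.6566, -0.1557, 0.04]), ([460.0, 458.0], 0.59, [0.5724, -0.1443, 0.04])]
insert_top [([359.0, 330.0], 0.86, [0.5268, -0.0116, 0.096])]
retainer_tip [([186.0, 424.0], 0.8, [0.5875, 0.0409, 0.064])]
mark [([195.0, 450.0], 0.92, [0.5986, 0.0322, 0.06])]
spare_block [([426.0, 311.0], 0.8, [0.4784, -0.1194, 0.0])]
spray_can []
[(array([306., 179.]), 0.95), (array([228., 180.]), 0.89), (array([345., 290.]), 0.8), (array([268., 195.]), 0.7)]
```

View pics/s2.png

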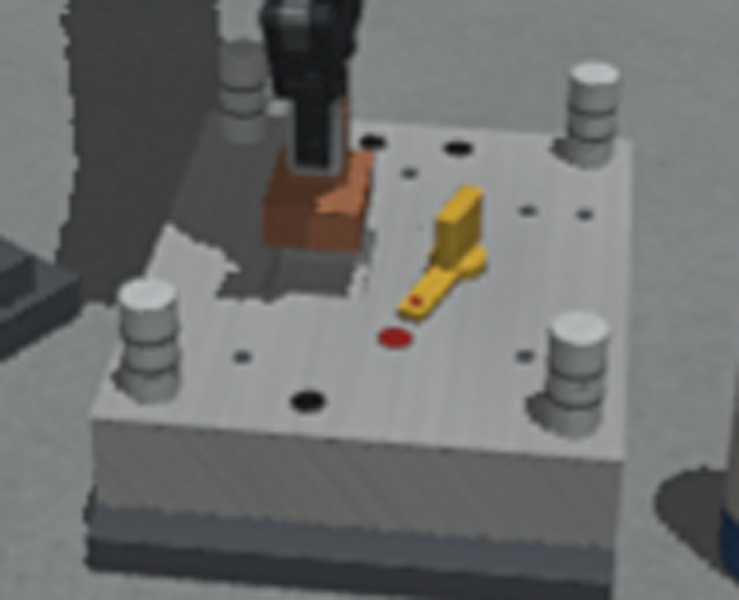

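View pics/w5.png

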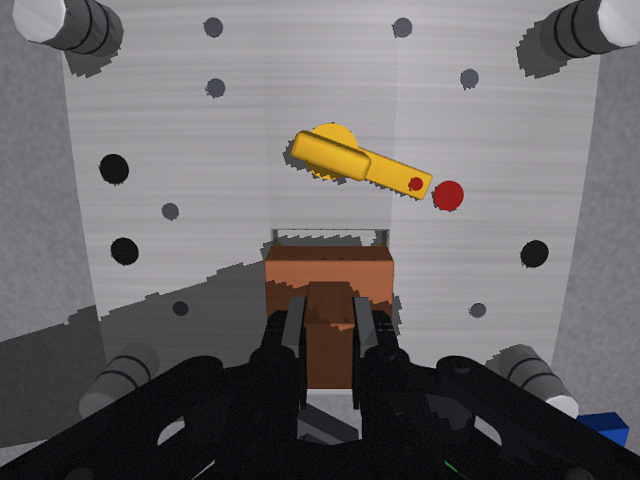

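The insert hangs upright over its pocket, and the tab still points at the dot. In the wrist view the foot's near top edge is at row 262 and its bottom edge at about row 247. I'll check its height from those.

Run:
```python
from h import *
o=get_obs();p=snapshot("wrist");T=camT(o,p);a=np.radians(-17.6);py=np.array([-np.sin(a),np.cos(a),0])
f=lambda r:(lambda s:s[0]+s[1]*((o["ee_pos"]+.02*py-s[0])@py)/(s[1]@py))(r)
for n,rc in[("top",(262,329)),("bot",(247,329))]: print(n,f(ray(p,rc,T)).round(4))
s=snapshot("scene")
# predicted underside +x edge corners in the scene for z=.08
px=np.array([np.cos(a),np.sin(a),0]);c=np.array([.5341,.0124,.08])
for z in(.07,.08,.09):
    q=np.array([c+.025*px-.02*py,c+.025*px+.02*py]);q[:,2]=z
    print(z,cv2.projectPoints(q,s["rvec"],s["tvec"],s["intrinsics"],s["distortion"])[0].round(1).tolist())
```

```text
top [0.5397 0.0314 0.1001]
bot [0.5397 0.0314 0.0812]
0.07 [[[286.7, 246.9]], [[307.7, 248.4]]]
0.08 [[[286.6, 242.4]], [[307.8, 243.9]]]
0.09 [[[286.5, 237.9]], [[307.8, 239.4]]]
```

Both views put the underside at z = 0.080, which is 2 cm above the plate. I'll hold it still briefly and hand in.

Call:
{"fn": "apply_moves", "kwargs": {"rows": [[[0,0,0],[0,0,0],-1],[[0,0,0],[0,0,0],-1],[[0,0,0],[0,0,0],-1],[[0,0,0],[0,0,0],-1]]}}

```text
time: 17.72
ee_pos: [0.5339, 0.0123, 0.1089]
ee_rot: [180.0, -0.0, 72.5]
force: [0.5, -0.7, -3.4]
opening: 0.0145
grip_force: 93.5
```

```bash
python3 -c "
from bench import *
print(close_job())"
```

```text
the job is handed in; nothing more can be done
None
```

The job is handed in at 17.7 s: the tab points at the red dot, the insert was rocked about 5.5–6° three times each way while easing it up, and it is held upright with its underside 2 cm above the plate; the arm stayed clear of the can, block and screwdriver.

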